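# Clamp a glued bead in the bench press

## Robot

A 6-joint arm with a two-finger parallel gripper is mounted at the origin on the work surface. World frame = base frame: x ahead of the robot, y to its left, z up, the work surface at z = 0. Lengths are in m, angles in degrees, forces in N, time in s.
With the tool pointing down it reaches from about 0.4 to 0.825 m from the base axis. Payload 7 kg.
Tool frame: the origin (TCP) lies on the centre line of the jaws, within the pads' length; the fingertips stand 11 mm ahead of it and the grasp point (between the pads) lies 8 mm behind it; z points along the fingers, y is the line along which they close (so a half turn about z gives the same grasp; the last joint's range is limited). The gripper opens to 88 mm and grips with 3 to 60 N. Pads are 19 mm wide; open, the fingers measure 130 mm over their backs; the gripper's body (78 mm by 193 mm) begins 47 mm behind the grasp point.
Start: joints at [87.668, 20.546, 0.682, 0, -70.136, -16.507], TCP at [0.218, 0.639, 0.209] pointing down, gripper open.
Joint ranges: [-176.03, 176.03], [-82.01, 121.73], [-58.28, 71.71], [-173.87, 95.51], [-174.79, -0.11], [-173.66, 173.66]. Speed limits (degrees/s): [136.94, 136.94, 172.46, 180, 180, 180].

## Interface

Orientations are given as [roll, pitch, yaw] about the fixed x, y, z axes, in that order (R = Rz(yaw) Ry(pitch) Rx(roll)).
In Python, from plant import r, capture, camera_model, job gives the robot as it stands.
- The arm moves only by the tool drive_tool, never from a script. Its argument "increments" is a list that holds one entry, the list of rows, each a list of 5 numbers: the gripper's target within -1 to 1 (fully open at 1, half-way at 0, shut at -1), then the shift along the tool's x, y, z scaled (see below), then the turn about the tool's z scaled (see below). In form: [[[gripper, tx, ty, tz, roll], ...]]. A call has 1 to 5 rows; each row is the pose to reach, as a shift and turn from the pose commanded when the call began, along the tool's axes at that moment, turning the shorter way round; what a row does not reach only later rows make up. The controller multiplies each number of a shift by 120 mm and each number of a turn by 360 degrees. A row lasts 1/8 s, in which the tool goes at most 62.5 mm and 10.7 degrees, less where a joint would pass 70% of its speed; a pose out of reach is approached as far as the arm can. A call with a number of a shift or a turn outside -1 to 1 is refused whole. A call with a gripper value outside its range is refused whole. The fingers move at their own pace and stop on an object; "squeeze" is the grip in N (left out, the last holds). Time passes only in rows, so rows that repeat a pose let the fingers close. It gives the time, the measured TCP pose, the force, the opening and the grip force at its end, in the units of the state.
- r.get_state(): the state, without advancing time (a new reading comes with each control period).
- capture(name): name is "side" or "top" or "wrist"; returns the picture (384x512x3 uint8, red, green, blue); there is no depth.
- camera_model(name): a dict with "camera_matrix" (3x3 intrinsics, pixels), "rvec" (rotation vector, rad) and "tvec" (3), from world to camera coordinates, as OpenCV has them. Camera axes: x right, y down, z forward; pixel columns grow to the right and rows downward; lengths in m; the calibration is good to about 2 mm. A picture is of the moment at which its call begins: read the wrist's pose just before it. camera_model takes no time and is no camera call; for the wrist camera it gives the pose at the moment of the call.
- job.close_job(): hands the job in; it is judged then, once.
The state is a dict: "time_s": time; "joints": joint angles; "qd": joint speeds; "joint_torque": joint torques, N m; "tcp_pos": TCP position; "eef_rot": TCP orientation; "contact_force": force on the tool from outside, world axes, zero at the start; "moment": the same for the moment, N m; "gripper_width": finger opening in m; "gripper_force": force on a finger pad.
Only numpy, scipy, OpenCV 4.12 (cv2) and the standard library are available. Lean on these libraries where they do the work, as an engineer would, in place of code of your own. Each camera call takes 0.05 s, during which the arm holds its last target. There are 200 camera calls.

## Task

The silver bead in the little bench press has just been glued and must be kept clamped while it sets. Turn the black bar-shaped knob clockwise until it clicks past its detent and the catch arm is swung well clear of the ram; then press the round wooden palm pad 24 mm down (within about 4 mm, never all the way to the bottom stop) against its spring and keep holding it there: the program finishes while still holding the pad down. Leave the bowl, pliers, file and ring lying where they are.

Things in the scene. Friction and masses are not known exactly. Their poses are not given: they have to be found in the camera images.
- press: The fixed grey bench press, a C-frame seen from its -x face: steel base 130 x 220 x 16 mm (x, y, z), a column 50 x 50 mm at its +y end and a beam 56 x 190 mm, 105 to 145 mm above the table. Origin at the centre of the base's underside on the table; z up. The ram's vertical axis passes through (0, -60 mm), the knob's vertical axis through (0, +60 mm) of this frame. It turns about the vertical by up to 0.5 rad either way from start to start.
- catch_grip (a point): Point on the knob's vertical axis at the height to grip it, 208 mm above the table. The knob's grip is an upright black bar 14 mm thick (along this point's x), 42 mm long (along its y) and 42 mm tall, from 182 to 224 mm above the table, on a round shaft of radius 15 mm. A flat steel catch arm, 16 mm wide and 10 mm thick, its top 180 mm above the table, reaches 107 mm out from the axis along this point's -y, in line with the bar. The point turns with the knob.
- catch (a joint): Knob angle in rad, growing as the knob turns clockwise seen from above: 0 to 0.08 at the start (arm lying under the palm pad, blocking the ram), end stop at 1.25. A spring detent resists with up to about 0.15 N m between 0.18 and 0.5 and then snaps the knob onward to about 0.8; it is past its click and clear beyond 0.7, and stays where it is left there. Arm angle in the press frame: at 0 it points along the press's -y, and it swings towards the press's -x.
- ram_top (a point): Centre of the flat top of the round wooden palm pad on the ram, pad diameter 44 mm, 14 mm thick, top 200 mm above the table when up; it goes straight down with the ram.
- ram (a joint): Ram travel in m: 0 up, 0.035 at the bottom stop. Return spring: 4 N to start moving, plus 0.25 N per mm. From 14 mm on the sprung brass punch below it (1.4 N, plus 0.45 N per mm) also bears on the bead, so that holding 24 mm takes about 16 N. While the catch arm is in, the ram is blocked after about 6 mm. It springs back up when let go.
- punch: The brass punch, a 12 mm rod sprung in the ram, hanging over the bead; it cannot be reached easily and need not be touched. Its origin lies on the ram's axis at table level when the ram is up.
- bead: The white silver bead, a ball of 18 mm, loose, origin at its centre, resting in the hole of the steel die block (44 x 44 mm, top 38 mm above the table) right under the punch. Already in place: do not touch.
- bowl: Bystander: earthenware bowl of beads, 116 mm across, 45 mm tall; origin under its centre.
- pliers: Bystander: pliers lying flat, 170 mm long, 13 mm tall; origin under the pivot.
- file: Bystander: hand file with a wooden handle lying flat, 190 mm long, 14 mm tall; origin near its middle.
- finger_ring: Bystander: small brass finger ring of 21 mm, lying flat, origin under its centre.

How it is judged:
By the outcome, as a careful person would: the job done as asked, in the order asked, and still so for the second after the job is handed in, while the arm keeps its last pose, push and grip.
It also fails if it takes over 42 s, if anything falls off the work surface, if the arm or the gripper's body presses on something with over 40 N, if the wrist force passes 120 N, or if a joint passes its speed limit or range.

## Working session

There is one attempt and no reset: what is moved stays moved. The work goes in short steps, Python scripts to look and compute and a tool call to move; the robot and the scene stay as the last step left them, time stands still between calls to the robot, and variables do not carry over. Pictures are saved under pics/ and viewed, at most 10 in all, crops included, and the job is handed in when it is done.

Besides the shell and the picture viewer there is one more tool, called by a JSON object that holds its "method" and its "body", one argument or row to a line. drive_tool: Moves the arm, as the interface text tells. Its arguments: {"type":"object","properties":{"increments":{"type":"array"},"squeeze":{"type":"number"}},"required":["increments"]}

```bash
mkdir -p pics; python3 - <<'E'
from plant import r,capture,camera_model
import cv2,numpy as np
s=r.get_state(); print({k:np.round(v,3).tolist() for k,v in s.items()})
for n in("side","top"):
    im=capture(n); cv2.imwrite(f"pics/{n}0.png",im[...,::-1])
    m=camera_model(n); R=cv2.Rodrigues(np.array(m["rvec"]))[0]; print(n,np.round(m["camera_matrix"],1).tolist(),(-R.T@np.array(m["tvec"]).ravel()).round(3),R.round(2).tolist())
a=cv2.imread("pics/side0.png");b=cv2.imread("pics/top0.png")
E
```

```text
{'time_s': 0.0, 'joints': [87.671, 20.59, 0.632, -0.02, -70.136, -16.507], 'qd': [0.066, -0.005, -0.039, 0.009, 0.102, -0.044], 'joint_torque': [0.0, -58.271, 29.306, 6.997, 0.007, -0.0], 'tcp_pos': [0.218, 0.638, 0.208], 'eef_rot': [179.904, -0.009, -18.842], 'contact_force': [-0.182, 0.059, -1.397], 'moment': [0.003, -0.011, -0.009], 'gripper_force': 0.0, 'gripper_width': 0.087}
side [[386.8, 0.0, 253.8], [0.0, 386.8, 190.9], [0.0, 0.0, 1.0]] [ 0.39  -0.647  0.698] [[0.95, -0.32, 0.01], [-0.18, -0.55, -0.81], [0.26, 0.77, -0.58]]
top [[469.2, 0.0, 256.1], [0.0, 469.2, 187.4], [0.0, 0.0, 1.0]] [0.466 0.083 1.279] [[0.02, -1.0, 0.03], [-0.99, -0.02, -0.13], [0.13, -0.02, -0.99]]
```

View pics/side0.png

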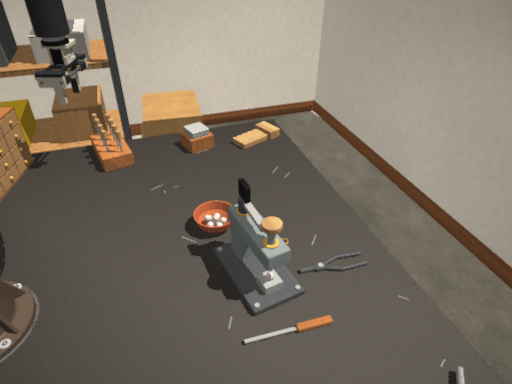

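View pics/top0.png

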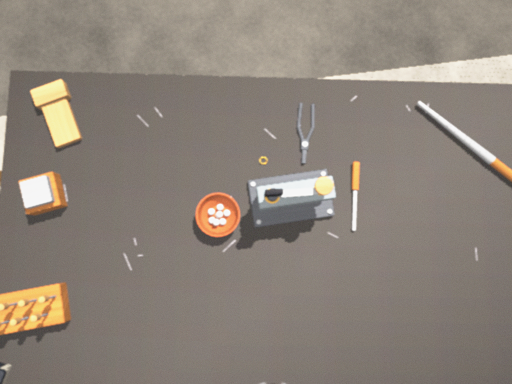

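The side view shows the pad at about (272,225) and the bar knob at (245,192). The top view shows the pad at (324,187) and the bar at (274,192). Next I'll zoom in and measure both.

```bash
cat > h.py <<'E'
import numpy as np,cv2
from plant import r,capture,camera_model
def ray(m,uv,z):
    K=np.array(m["camera_matrix"]);R=cv2.Rodrigues(np.array(m["rvec"]))[0];c=-R.T@np.array(m["tvec"]).ravel()
    d=R.T@np.linalg.solve(K,[uv[0],uv[1],1.]); return (c+d*(z-c[2])/d[2])
E
python3 - <<'E'
from h import *
b=cv2.imread("pics/top0.png");m=camera_model("top")
hsv=cv2.cvtColor(b,cv2.COLOR_BGR2HSV)
win=np.zeros(b.shape[:2],np.uint8);win[165:215,240:345]=1
pad=((hsv[...,0]>8)&(hsv[...,0]<28)&(hsv[...,1]>120)&(hsv[...,2]>120)&(win>0)).astype(np.uint8)
blk=((hsv[...,2]<30)&(win>0)).astype(np.uint8)
for mk,z,n in((pad,.2,"pad"),(blk,.224,"blk")):
    for c in cv2.findContours(mk,0,2)[0]:
        if cv2.contourArea(c)>25:
            rr=cv2.minAreaRect(c);bx=cv2.boxPoints(rr);print(n,np.round(rr[0],1),np.round(rr[1],1),ray(m,rr[0],z).round(4),[ray(m,p,z)[:2].round(3).tolist() for p in bx])
cv2.imwrite("pics/c.png",cv2.resize(b[155:235,235:355],None,fx=6.5,fy=6.5,interpolation=2))
E
```

```text
(no output)
```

View pics/c.png

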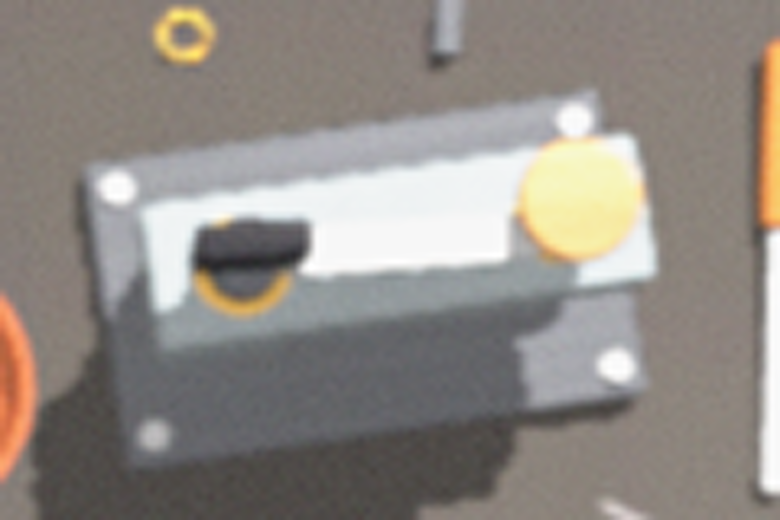

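The crop shows the pad disc at crop (580,198), so top-view pixel (324.2,185.5). The black bar's top face runs roughly from crop (197,238) to (308,232), and the arm lies under the pad. Triangulating from both views.

```bash
python3 - <<'E'
from h import *
mt=camera_model("top");ms=camera_model("side")
f=lambda u,v:(235+(u+.5)/6.5-.5,155+(v+.5)/6.5-.5)
g=lambda n,p,z:print(n,ray(mt,p,z).round(4))
g("pad",f(580,198),.2)
for n,p in(("barTL",(197,225)),("barTR",(310,220)),("barBL",(197,270)),("barBR",(308,262)),("barC",(253,238))): g(n,f(*p),.224)
for n,p in(("base LL",(130,467)),("LR",(645,388)),("UR",(597,92)),("UL",(85,165))): g(n,f(*p),.016)
for n,p in(("armL",(310,277)),("armR",(510,262)),("armUL",(310,218)),("armUR",(510,213))): g(n,f(*p),.18)
b=cv2.imread("pics/top0.png");s=cv2.imread("pics/side0.png")
for im,w in((b,(235,155,120,80)),(s,(215,165,100,110))):
    x,y,ww,hh=w;hs=cv2.cvtColor(im,cv2.COLOR_BGR2HSV)[y:y+hh,x:x+ww]
    o=((hs[...,0]>7)&(hs[...,0]<30)&(hs[...,1]>110)&(hs[...,2]>150)).astype(np.uint8)
    k=(hs[...,2]<60).astype(np.uint8)
    for n,mk in(("o",o),("k",k)):
        for c in cv2.findContours(mk,0,2)[0]:
            if cv2.contourArea(c)>20: print(n,np.array(cv2.boundingRect(c))+[x,y,0,0],cv2.contourArea(c))
cv2.imwrite("pics/s.png",cv2.resize(s[165:275,215:315],None,fx=5.4,fy=5.4,interpolation=2))
# project knob/pad guess to side
E
```

```text
pad [ 0.614  -0.1001  0.2   ]
barTL [0.5982 0.038  0.224 ]
barTR [ 0.6009 -0.0014  0.224 ]
barBL [0.5824 0.0378 0.224 ]
barBR [ 0.5861 -0.0009  0.224 ]
barC [0.5941 0.0184 0.224 ]
base LL [0.5229 0.0552 0.016 ]
LR [ 0.56   -0.1586  0.016 ]
UR [ 0.6844 -0.1385  0.016 ]
UL [0.6485 0.0764 0.016 ]
armL [ 0.5856 -0.0052  0.18  ]
armR [ 0.5927 -0.078   0.18  ]
armUL [ 0.6072 -0.0049  0.18  ]
armUR [ 0.6107 -0.0779  0.18  ]
o [235 201   5  27] 76.0
o [352 161   3  29] 52.0
o [259 157   9   8] 43.0
o [264 238  15  11] 43.5
o [261 216  22  15] 216.0
o [215 209  15  18] 65.5
o [215 200  17   8] 22.5
k [215 250  23  25] 214.0
k [215 241  11   9] 32.0
k [238 178  13  36] 260.0
```

View pics/s.png

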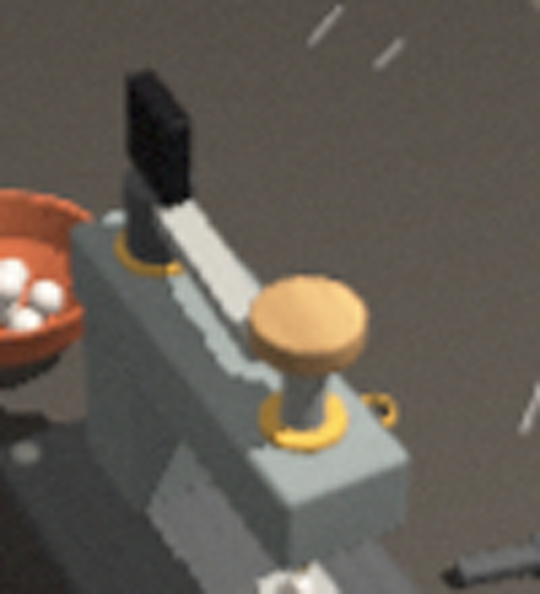

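The views agree:
- **Press:** centre (0.604,-0.041), yaw about 9.7°.
- **Knob axis:** (0.594,0.018), with the bar at about 4.6°.
- **Pad:** (0.614,-0.100).

In the side crop the pad is at crop (308,320) and the bar at crop (158,135). Moving towards the knob, high up.

{"method": "drive_tool", "body": {
  "increments": [
    [[1,0.93,0.78,-0.8,0],[1,0.93,0.78,-0.8,0],[1,0.93,0.78,-0.8,0],[1,0.93,0.78,-0.8,0]]
  ]
}}

```text
time_s: 0.6
tcp_pos: [0.295, 0.513, 0.3087]
eef_rot: [-179.7, 0.0, -19.0]
contact_force: [-0.0, 0.6, 0.2]
gripper_width: 0.0874
gripper_force: 0.0
```

{"method": "drive_tool", "body": {
  "increments": [
    [[1,0.93,0.78,0,0],[1,0.93,0.78,0,0],[1,0.93,0.78,0,0],[1,0.93,0.78,0,0]]
  ]
}}

```text
time_s: 1.1
tcp_pos: [0.3691, 0.3889, 0.3049]
eef_rot: [180.0, 0.0, -18.9]
contact_force: [-0.6, 1.2, 0.3]
gripper_width: 0.0875
gripper_force: 0.0
```

{"method": "drive_tool", "body": {
  "increments": [
    [[1,0.93,0.78,0,0],[1,0.93,0.78,0,0],[1,0.93,0.78,0,0],[1,0.93,0.78,0,0]]
  ]
}}

```text
time_s: 1.6
tcp_pos: [0.4444, 0.2651, 0.3047]
eef_rot: [180.0, 0.0, -18.9]
contact_force: [0.6, 0.4, -0.3]
gripper_width: 0.0875
gripper_force: 0.0
```

{"method": "drive_tool", "body": {
  "increments": [
    [[1,0.93,0.78,0,0.12],[1,0.93,0.78,0,0.12],[1,0.93,0.78,0,0.12],[1,0.93,0.78,0,0.12],[1,0.93,0.78,0,0.12]]
  ]
}}

```text
time_s: 2.22
tcp_pos: [0.5196, 0.1417, 0.3047]
eef_rot: [179.9, 0.0, -61.9]
contact_force: [0.5, -0.3, -0.6]
gripper_width: 0.0877
gripper_force: 0.0
```

{"method": "drive_tool", "body": {
  "increments": [
    [[1,0.8,-0.06,0,0.065],[1,0.8,-0.06,0,0.065],[1,0.8,-0.06,0,0.065],[1,0.8,-0.06,0,0.065]]
  ]
}}

```text
time_s: 2.72
tcp_pos: [0.5708, 0.06, 0.305]
eef_rot: [180.0, 0.0, -85.2]
contact_force: [-0.1, 0.8, 0.2]
gripper_width: 0.0875
gripper_force: 0.0
```

```bash
python3 - <<'E'
from h import *
s=r.get_state();m=camera_model("wrist");im=capture("wrist");cv2.imwrite("pics/w1.png",im[...,::-1])
print(s["tcp_pos"],s["eef_rot"],s["time_s"])
import json;json.dump({k:np.array(v).tolist() for k,v in m.items()},open("w1.json","w"))
for p in((.5939,.0177,.224),(.614,-.1003,.2)): print(cv2.projectPoints(np.array([p]),np.array(m["rvec"]),np.array(m["tvec"]),np.array(m["camera_matrix"]),None)[0].ravel().round(1))
E
```

```text
[0.57081128 0.06004804 0.30499781] [ 1.79969465e+02  3.35680350e-03 -8.51685851e+01] 2.725
[232.4 147.3]
[219.7   6.9]
```

View pics/w1.png

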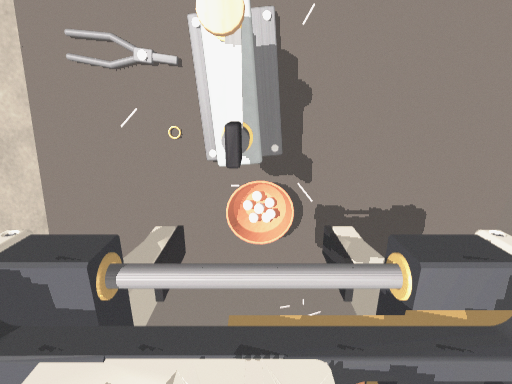

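The wrist view shows the bar at (233,145), where (232,147) was predicted, and it's lined up with the tool. The pad is at (220,8). Moving over it and descending.

{"method": "drive_tool", "body": {
  "increments": [
    [[1,0.365,-0.163,0,0],[1,0.365,-0.163,0,0],[1,0.365,-0.163,0.45,0],[1,0.365,-0.163,0.87,0],[1,0.365,-0.163,0.87,0]]
  ]
}}

```text
time_s: 3.4
tcp_pos: [0.5911, 0.0175, 0.1978]
eef_rot: [179.6, -0.1, -85.3]
contact_force: [-0.6, -1.0, 1.0]
gripper_width: 0.0879
gripper_force: 0.0
```

{"method": "drive_tool", "body": {
  "increments": [
    [[-1,0,0,0,0],[-1,0,0,0,0],[-1,0,0,0,0],[-1,0,0,0,0],[-1,0,0,0,0]]
  ],
  "squeeze": 20
}}

```text
time_s: 4.03
tcp_pos: [0.594, 0.0168, 0.2013]
eef_rot: [-180.0, 0.0, -85.4]
contact_force: [0.6, -0.2, -0.5]
gripper_width: 0.0432
gripper_force: 0.0
```

{"method": "drive_tool", "body": {
  "increments": [
    [[-1,0,0,0,0],[-1,0,0,0,0],[-1,0,0,0,0],[-1,0,0,0,0],[-1,0,0,0,0]]
  ]
}}

```text
time_s: 4.65
tcp_pos: [0.5944, 0.0168, 0.2009]
eef_rot: [-180.0, -0.0, -85.4]
contact_force: [4.0, -0.0, -2.9]
gripper_width: 0.0135
gripper_force: 20.0
```

{"method": "drive_tool", "body": {
  "increments": [
    [[-1,0,0,0,0.02],[-1,0,0,0,0.04],[-1,0,0,0,0.06],[-1,0,0,0,0.08],[-1,0,0,0,0.08]]
  ],
  "squeeze": 30
}}

```text
time_s: 5.28
tcp_pos: [0.5938, 0.0171, 0.2009]
eef_rot: [180.0, 0.0, -114.2]
contact_force: [0.9, 1.7, -0.7]
gripper_width: 0.0135
gripper_force: 30.0
```

{"method": "drive_tool", "body": {
  "increments": [
    [[-1,0,0,0,0.02],[-1,0,0,0,0.04],[-1,0,0,0,0.06],[-1,0,0,0,0.06],[-1,0,0,0,0.06]]
  ]
}}

```text
time_s: 5.9
tcp_pos: [0.5936, 0.0171, 0.2009]
eef_rot: [180.0, -0.0, -135.6]
contact_force: [-2.1, 3.1, 1.4]
gripper_width: 0.0133
gripper_force: 30.0
```

The knob is now at about 0.96 rad. Releasing it and rising.

{"method": "drive_tool", "body": {
  "increments": [
    [[0.2,0,0,0,0],[0.2,0,0,0,0],[0.2,0,0,0,0],[0.2,0,0,0,0],[0.2,0,0,0,0]]
  ]
}}

```text
time_s: 6.52
tcp_pos: [0.5939, 0.0167, 0.201]
eef_rot: [-180.0, -0.0, -135.8]
contact_force: [0.4, 0.1, -1.2]
gripper_width: 0.0518
gripper_force: 0.0
```

{"method": "drive_tool", "body": {
  "increments": [
    [[0.2,0,0,-0.2,0],[0.2,0,0,-0.5,0],[0.2,0,0,-0.8,0],[0.2,0,0,-0.8,0]]
  ]
}}

```text
time_s: 7.02
tcp_pos: [0.5954, 0.0169, 0.3004]
eef_rot: [-179.8, 0.3, -135.8]
contact_force: [-0.6, 0.1, -0.6]
gripper_width: 0.0522
gripper_force: 0.0
```

{"method": "drive_tool", "body": {
  "increments": [
    [[-1,0,0,0,-0.14],[-1,0,0,0,-0.14],[-1,0,0,0,-0.14],[-1,0,0,0,-0.14],[-1,0,0,0,-0.14]]
  ]
}}

```text
time_s: 7.65
tcp_pos: [0.5936, 0.0168, 0.296]
eef_rot: [179.9, -0.0, -85.1]
contact_force: [0.3, 0.1, 0.3]
gripper_width: 0.0078
gripper_force: 0.0
```

```bash
python3 - <<'E'
from h import *
s=r.get_state();m=camera_model("wrist");im=capture("wrist")[...,::-1];cv2.imwrite("pics/w2.png",im)
print(s["tcp_pos"],s["eef_rot"],s["time_s"],s["gripper_width"])
print(cv2.projectPoints(np.array([(.614,-.1003,.2)]),np.array(m["rvec"]),np.array(m["tvec"]),np.array(m["camera_matrix"]),None)[0].ravel().round(1))
hs=cv2.cvtColor(im,cv2.COLOR_BGR2HSV);o=((hs[...,0]>8)&(hs[...,0]<25)&(hs[...,1]>60)&(hs[...,2]>150)).astype(np.uint8);o[260:]=0
for c in cv2.findContours(o,0,2)[0]:
    if cv2.contourArea(c)>300:
        (u,v),q=cv2.minEnclosingCircle(c);print(u,v,q,cv2.contourArea(c),ray(m,(u,v),.2))
E
```

```text
[0.5935541  0.01677576 0.2960321 ] [ 1.79929801e+02 -2.17605453e-03 -8.51484714e+01] 7.65 0.007838191078374353
[241.7  61.7]
273.0 228.5 31.325010299682617 528.0 [0.56874374 0.06005423 0.2       ]
```

View pics/w2.png

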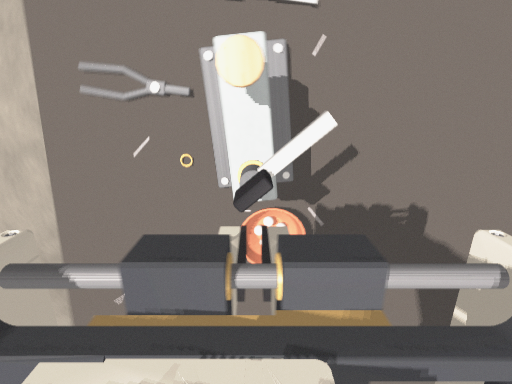

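The arm has swung well clear, with its tip at (325,125). The pad is at (240,61), where (242,62) was predicted. Moving over the pad.

{"method": "drive_tool", "body": {
  "increments": [
    [[-1,0.987,-0.088,0,0],[-1,0.987,-0.088,0,0],[-1,0.987,-0.088,0.3,0],[-1,0.987,-0.088,0.6,0],[-1,0.987,-0.088,0.6,0]]
  ]
}}

```text
time_s: 8.32
tcp_pos: [0.6118, -0.1006, 0.2216]
eef_rot: [179.6, 0.0, -85.6]
contact_force: [-0.4, -0.0, 1.4]
gripper_width: 0.0004
gripper_force: 0.0
```

{"method": "drive_tool", "body": {
  "increments": [
    [[-1,0,0,0.04,0],[-1,0,0,0.08,0],[-1,0,0,0.12,0],[-1,0,0,0.14,0],[-1,0,0,0.14,0]]
  ]
}}

```text
time_s: 8.95
tcp_pos: [0.6138, -0.1004, 0.2081]
eef_rot: [180.0, -0.0, -85.4]
contact_force: [0.9, -0.9, -0.5]
gripper_width: 0.0004
gripper_force: 0.0
```

{"method": "drive_tool", "body": {
  "increments": [
    [[-1,0,0,0.01,0],[-1,0,0,0.02,0],[-1,0,0,0.02,0],[-1,0,0,0.02,0]]
  ]
}}

```text
time_s: 9.45
tcp_pos: [0.6139, -0.1004, 0.2058]
eef_rot: [-180.0, -0.0, -85.4]
contact_force: [-0.1, -0.6, -0.1]
gripper_width: 0.0005
gripper_force: 0.0
```

{"method": "drive_tool", "body": {
  "increments": [
    [[-1,0,0,0.01,0],[-1,0,0,0.02,0],[-1,0,0,0.02,0],[-1,0,0,0.02,0]]
  ]
}}

```text
time_s: 9.95
tcp_pos: [0.6139, -0.1004, 0.2034]
eef_rot: [180.0, -0.0, -85.4]
contact_force: [0.1, 0.1, -0.3]
gripper_width: 0.0005
gripper_force: 0.0
```

{"method": "drive_tool", "body": {
  "increments": [
    [[-1,0,0,0.01,0],[-1,0,0,0.02,0],[-1,0,0,0.02,0],[-1,0,0,0.02,0]]
  ]
}}

```text
time_s: 10.45
tcp_pos: [0.6139, -0.1004, 0.201]
eef_rot: [-180.0, -0.0, -85.4]
contact_force: [0.1, -0.9, 0.8]
gripper_width: 0.0005
gripper_force: 0.0
```

No contact force yet, though by the spec it should have touched. Taking a look.

```bash
python3 - <<'E'
from h import *
im=capture("side")[...,::-1];cv2.imwrite("pics/s2.png",cv2.resize(im[130:280,180:340],None,fx=4,fy=4,interpolation=2))
m=camera_model("side")
print(r.get_state()["contact_force"],r.get_state()["tcp_pos"])
for p in((.6139,-.1004,.201),(.6139,-.1004,.19),(.614,-.1,.2)): print(4*(cv2.projectPoints(np.array([p]),np.array(m["rvec"]),np.array(m["tvec"]),np.array(m["camera_matrix"]),None)[0].ravel()-[180,130]).round(2))
E
```

```text
[-0.12224087  0.10593708 -0.25643491] [ 0.61389434 -0.10042331  0.20100749]
[364.16 368.  ]
[363.48 384.84]
[364. 369.]
```

View pics/s2.png

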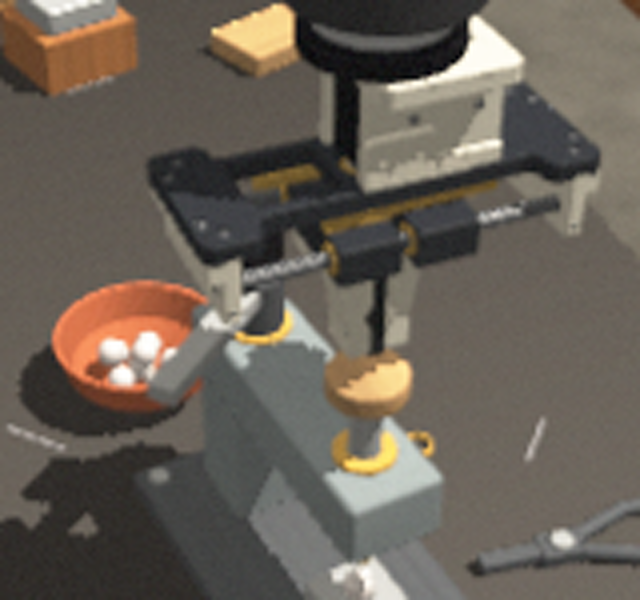

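The side crop shows the fingertips at about (375,350), just at the pad's far rim. The TCP should project to (364,370), so I can't tell whether they're above the pad or behind it. Checking with the wrist camera.

```bash
python3 - <<'E'
from h import *
m=camera_model("wrist");im=capture("wrist")[...,::-1];cv2.imwrite("pics/w3.png",cv2.resize(im,None,fx=1.5,fy=1.5))
for p in((.6139,-.1004,.201),(.6139,-.1004,.19),(.6139,-.1004,.211),(.614,-.122,.2),(.614,-.122,.176)): print(1.5*(cv2.projectPoints(np.array([p]),np.array(m["rvec"]),np.array(m["tvec"]),np.array(m["camera_matrix"]),None)[0].ravel()).round(1))
R=cv2.Rodrigues(np.array(m["rvec"]))[0];print(-R.T@np.array(m["tvec"]).ravel(),R.round(2))
E
```

```text
[380.25 343.2 ]
[380.25 333.45]
[380.25 353.1 ]
[383.85 298.5 ]
[383.4  282.75]
[ 0.62061169 -0.18312259  0.3760045 ] [[-1.   -0.08  0.  ]
 [-0.08  0.95  0.3 ]
 [-0.02  0.3  -0.95]]
```

View pics/w3.png

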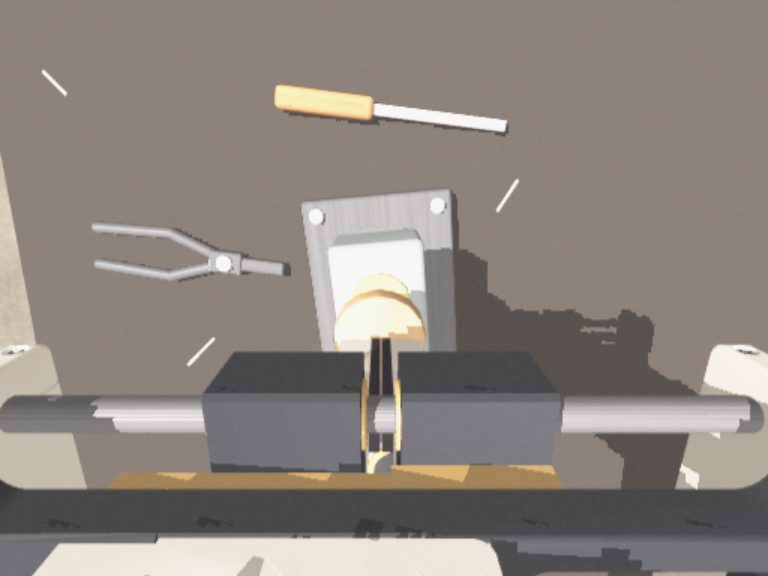

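The wrist view shows the tips at (380,337) above the pad, whose near rim is at row 290. The side view puts the pad top at its original height, so the pad hasn't been pressed and the tips sit higher than the spec says. Descending in small steps with the force as a guard.

{"method": "drive_tool", "body": {
  "increments": [
    [[-1,0,0,0.01,0],[-1,0,0,0.02,0],[-1,0,0,0.03,0],[-1,0,0,0.03,0]]
  ]
}}

```text
time_s: 11.05
tcp_pos: [0.6138, -0.1004, 0.1972]
eef_rot: [180.0, 0.0, -85.4]
contact_force: [0.2, -0.2, 0.7]
gripper_width: 0.0004
gripper_force: 0.0
```

{"method": "drive_tool", "body": {
  "increments": [
    [[-1,0,0,0.01,0],[-1,0,0,0.02,0],[-1,0,0,0.03,0],[-1,0,0,0.03,0]]
  ]
}}

```text
time_s: 11.55
tcp_pos: [0.6138, -0.1004, 0.1936]
eef_rot: [180.0, 0.0, -85.4]
contact_force: [0.2, 0.1, 0.4]
gripper_width: 0.0003
gripper_force: 0.0
```

{"method": "drive_tool", "body": {
  "increments": [
    [[-1,0,0,0.01,0],[-1,0,0,0.02,0],[-1,0,0,0.02,0],[-1,0,0,0.02,0]]
  ]
}}

```text
time_s: 12.05
tcp_pos: [0.6139, -0.1004, 0.1914]
eef_rot: [180.0, 0.0, -85.4]
contact_force: [0.4, -0.5, 0.1]
gripper_width: 0.0005
gripper_force: 0.0
```

```bash
python3 - <<'E'
from h import *
b=capture("side")[...,::-1];print(r.get_state()["contact_force"])
w=capture("wrist")[...,::-1]
A=cv2.resize(b[180:250,230:310],None,fx=5,fy=5,interpolation=2);B=cv2.resize(w[160:250,210:300],(400,400),interpolation=2)
A=cv2.copyMakeBorder(A,0,50,0,0,0);cv2.imwrite("pics/sw.png",np.hstack([A,B]))
E
```

```text
[ 1.003932    0.18543193 -0.66924813]
```

View pics/sw.png

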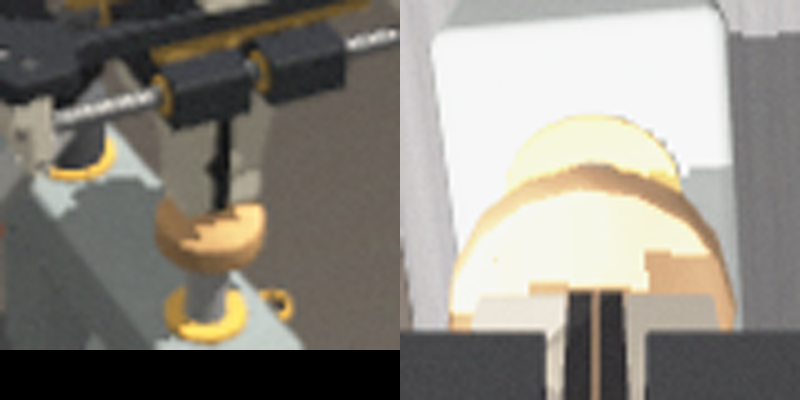

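The side part now shows the tips at crop (222,208), over the back half of the pad top, and the pad is still up. Continuing down, watching the force.

{"method": "drive_tool", "body": {
  "increments": [
    [[-1,0,0,0.01,0],[-1,0,0,0.02,0],[-1,0,0,0.03,0],[-1,0,0,0.03,0]]
  ]
}}

```text
time_s: 12.65
tcp_pos: [0.6138, -0.1004, 0.1876]
eef_rot: [180.0, -0.0, -85.4]
contact_force: [0.5, 0.3, -0.3]
gripper_width: 0.0002
gripper_force: 0.0
```

{"method": "drive_tool", "body": {
  "increments": [
    [[-1,0,0,0.01,0],[-1,0,0,0.02,0],[-1,0,0,0.03,0],[-1,0,0,0.03,0]]
  ]
}}

```text
time_s: 13.15
tcp_pos: [0.6138, -0.1004, 0.184]
eef_rot: [180.0, -0.0, -85.4]
contact_force: [0.1, 0.7, 0.0]
gripper_width: 0.0003
gripper_force: 0.0
```

```bash
cat >> h.py <<'E'
def padrow(im):
    hs=cv2.cvtColor(np.ascontiguousarray(im[...,::-1]),cv2.COLOR_BGR2HSV)[195:260,255:290]
    o=((hs[...,0]>5)&(hs[...,0]<25)&(hs[...,1]>80)&(hs[...,2]>70)).astype(np.uint8)
    return [(np.array(cv2.boundingRect(c))+[255,195,0,0]).tolist() for c in cv2.findContours(o,0,2)[0] if cv2.contourArea(c)>25]
E
python3 - <<'E'
from h import *
print(padrow(cv2.imread("pics/side0.png")[...,::-1]))
im=capture("side");print(padrow(im),r.get_state()["contact_force"])
cv2.imwrite("pics/s4.png",np.hstack([cv2.resize(x[180:260,235:315],(400,400),interpolation=2) for x in (cv2.imread("pics/side0.png"),im[...,::-1])]))
E
```

```text
[[263, 238, 16, 11], [261, 216, 22, 19]]
[[263, 237, 16, 12], [261, 221, 22, 14]] [0.53157327 0.33134975 0.20031262]
```

View pics/s4.png

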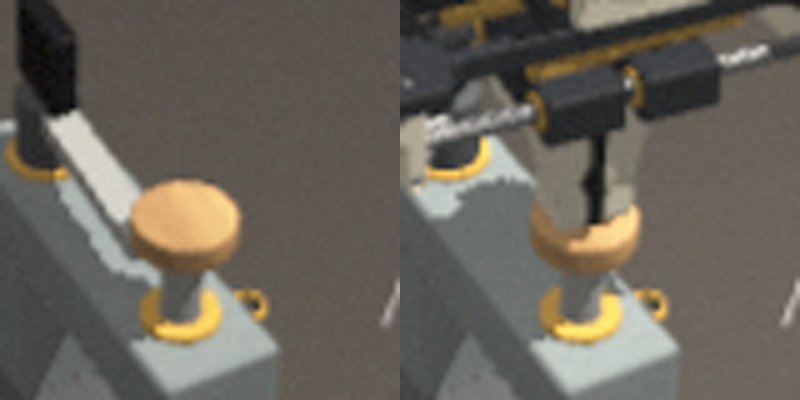

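The pad is still up: its lower rim is at row 234, against 235 at the start. The tips are now at crop (595,228), almost on the pad centre at (585,218), so contact should come next.

{"method": "drive_tool", "body": {
  "increments": [
    [[-1,0,0,0.01,0],[-1,0,0,0.02,0],[-1,0,0,0.02,0],[-1,0,0,0.02,0]]
  ]
}}

```text
time_s: 13.7
tcp_pos: [0.614, -0.1004, 0.182]
eef_rot: [-180.0, -0.0, -85.4]
contact_force: [-0.2, 0.3, 3.1]
gripper_width: 0.0004
gripper_force: 1.3
```

{"method": "drive_tool", "body": {
  "increments": [
    [[-1,0,0,0.01,0],[-1,0,0,0.02,0],[-1,0,0,0.02,0],[-1,0,0,0.02,0]]
  ]
}}

```text
time_s: 14.2
tcp_pos: [0.614, -0.1004, 0.1794]
eef_rot: [-180.0, -0.0, -85.4]
contact_force: [-0.3, 1.4, 2.5]
gripper_width: -0.0
gripper_force: 1.6
```

{"method": "drive_tool", "body": {
  "increments": [
    [[-1,0,0,0.01,0],[-1,0,0,0.02,0],[-1,0,0,0.03,0],[-1,0,0,0.03,0]]
  ]
}}

```text
time_s: 14.7
tcp_pos: [0.614, -0.1004, 0.1758]
eef_rot: [-180.0, -0.0, -85.4]
contact_force: [-0.2, 0.9, 3.8]
gripper_width: 0.0005
gripper_force: 2.0
```

{"method": "drive_tool", "body": {
  "increments": [
    [[-1,0,0,0.01,0],[-1,0,0,0.02,0],[-1,0,0,0.03,0],[-1,0,0,0.03,0]]
  ]
}}

```text
time_s: 15.2
tcp_pos: [0.614, -0.1004, 0.1722]
eef_rot: [-180.0, -0.0, -85.4]
contact_force: [-0.7, 1.1, 4.6]
gripper_width: 0.0005
gripper_force: 2.5
```

```bash
python3 - <<'E'
from h import *
for i in range(3):
    im=capture("side");s=r.get_state();print(padrow(im),s["contact_force"].round(2),s["tcp_pos"][2],np.round(s["moment"],2))
m=camera_model("side")
for d in(0,.01,.024): print(cv2.projectPoints(np.array([(.614,-.1,.19-d)]),np.array(m["rvec"]),np.array(m["tvec"]),np.array(m["camera_matrix"]),None)[0].ravel())
E
```

```text
[[261, 225, 22, 24], [260, 195, 23, 7]] [0.82 0.05 5.12] 0.17224331267488083 [ 0.15 -0.08  0.01]
[[261, 225, 22, 24], [260, 195, 23, 7]] [0.27 0.09 5.15] 0.17225304440345796 [ 0.23 -0.09  0.02]
[[261, 225, 22, 24], [260, 195, 23, 7]] [0.11 0.18 4.08] 0.17224486078326043 [ 0.21 -0.13 -0.01]
[270.84171831 226.07093857]
[270.68811662 229.83503044]
[270.47687409 235.0116421 ]
```

The ram is moving: contact came at TCP z of about 0.183 and the force is rising gently. Continuing towards 24 mm, using the punch kink as a check.

{"method": "drive_tool", "body": {
  "increments": [
    [[-1,0,0,0.01,0],[-1,0,0,0.02,0],[-1,0,0,0.02,0],[-1,0,0,0.02,0]]
  ]
}}

```text
time_s: 15.85
tcp_pos: [0.614, -0.1004, 0.17]
eef_rot: [-180.0, -0.0, -85.4]
contact_force: [-0.2, 0.3, 5.0]
gripper_width: 0.0005
gripper_force: 2.8
```

{"method": "drive_tool", "body": {
  "increments": [
    [[-1,0,0,0.01,0],[-1,0,0,0.02,0],[-1,0,0,0.02,0],[-1,0,0,0.02,0]]
  ]
}}

```text
time_s: 16.35
tcp_pos: [0.614, -0.1004, 0.1679]
eef_rot: [-180.0, -0.0, -85.4]
contact_force: [-0.4, 1.0, 7.7]
gripper_width: 0.0005
gripper_force: 3.9
```

{"method": "drive_tool", "body": {
  "increments": [
    [[-1,0,0,0.01,0],[-1,0,0,0.02,0],[-1,0,0,0.02,0],[-1,0,0,0.02,0]]
  ]
}}

```text
time_s: 16.85
tcp_pos: [0.614, -0.1004, 0.1657]
eef_rot: [-180.0, -0.0, -85.4]
contact_force: [-2.6, 0.6, 9.0]
gripper_width: 0.0005
gripper_force: 4.6
```

```bash
python3 - <<'E'
from h import *
F=[]
for i in range(5):
    im=capture("side");s=r.get_state();F.append(s["contact_force"])
print(np.mean(F,0).round(2),s["tcp_pos"][2])
# pad side-band: dark lower rim rows along columns through the pad
a=cv2.imread("pics/side0.png")
for n,x in(("0",a),("n",im[...,::-1])):
    print(n,[tuple(int(q) for q in x[v,266:279].mean(0)) for v in range(214,252,1)])
E
```

```text
[-1.37  1.26  9.11] 0.16578089847986271
0 [(79, 86, 92), (79, 87, 93), (96, 124, 151), (120, 175, 218), (129, 193, 237), (128, 194, 237), (128, 193, 237), (127, 191, 236), (126, 189, 234), (124, 186, 232), (122, 185, 231), (121, 183, 229), (121, 183, 229), (120, 181, 228), (117, 176, 225), (99, 150, 195), (72, 107, 139), (57, 84, 109), (55, 81, 105), (59, 83, 103), (87, 99, 107), (107, 112, 112), (113, 118, 116), (110, 119, 120), (102, 122, 133), (96, 127, 140), (94, 128, 142), (94, 131, 144), (94, 132, 146), (92, 136, 153), (91, 158, 186), (98, 196, 236), (100, 199, 233), (94, 163, 199), (129, 154, 162), (168, 175, 170), (177, 182, 175), (177, 182, 175)]
n [(51, 53, 53), (58, 62, 62), (72, 81, 82), (84, 95, 98), (87, 98, 101), (87, 99, 102), (88, 98, 102), (87, 99, 103), (86, 96, 100), (82, 92, 95), (79, 88, 92), (89, 100, 104), (96, 108, 113), (98, 110, 114), (98, 111, 115), (97, 109, 113), (94, 112, 122), (99, 127, 142), (111, 152, 176), (108, 156, 186), (109, 163, 199), (113, 170, 211), (97, 144, 187), (74, 108, 140), (65, 96, 122), (64, 97, 125), (72, 114, 141), (90, 131, 148), (95, 134, 146), (93, 139, 153), (92, 157, 180), (89, 169, 200), (92, 176, 210), (100, 165, 197), (144, 171, 181), (187, 195, 189), (198, 204, 196), (198, 204, 196)]
```

Kink, force slope and rim shift (6.9 px, about 18 mm) all agree on roughly 17.5 mm of travel now, so about 6.3 mm more.

{"method": "drive_tool", "body": {
  "increments": [
    [[-1,0,0,0.013,0],[-1,0,0,0.026,0],[-1,0,0,0.04,0],[-1,0,0,0.053,0],[-1,0,0,0.053,0]]
  ]
}}

```text
time_s: 17.73
tcp_pos: [0.614, -0.1005, 0.1599]
eef_rot: [-179.9, -0.0, -85.4]
contact_force: [-3.3, 1.6, 13.1]
gripper_width: 0.0003
gripper_force: 6.5
```

{"method": "drive_tool", "body": {
  "increments": [
    [[-1,0,0,0,0],[-1,0,0,0,0],[-1,0,0,0,0]]
  ]
}}

```text
time_s: 18.1
tcp_pos: [0.6141, -0.1005, 0.1601]
eef_rot: [-179.9, -0.0, -85.4]
contact_force: [-2.9, 1.5, 13.1]
gripper_width: 0.0003
gripper_force: 6.5
```

```bash
python3 - <<'E'
from h import *
F=[]
for i in range(6):
    im=capture("side");s=r.get_state();F.append(s["contact_force"])
print(np.mean(F,0).round(2),s["tcp_pos"],s["time_s"])
x=im[...,::-1];print([(v,int(x[v,266:279].mean(0)[2])) for v in range(230,250)])
E
```

```text
[-3.01  1.39 13.19] [ 0.6140671  -0.10046814  0.16005197] 18.4
[(230, 115), (231, 116), (232, 118), (233, 139), (234, 181), (235, 194), (236, 207), (237, 213), (238, 193), (239, 146), (240, 124), (241, 124), (242, 140), (243, 148), (244, 161), (245, 192), (246, 204), (247, 187), (248, 164), (249, 185)]
```

The rim has shifted 9.05 px, which is about 24 mm. The force history gives about 23.3 mm, the hold is steady, and the bottom stop is far off. Handing in while holding.

```bash
python3 -c "
from plant import job
print(job.close_job())"
```

```text
the job is handed in; nothing more can be done
None
```

I turned the knob clockwise past its click to about 0.96 rad, which swung the catch arm clear. I then handed the job in at 18.4 s with the arm still holding the pad about 24 mm down (23–24 mm by camera and force); the bystanders were never touched, and no verdict came back.

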